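Clear waste caps into the trough and a glass rod into the deep bin

ROBOT

A 6-joint arm with a two-finger parallel gripper is mounted at the origin on a cart in front of the work surface, level with it; the furniture and walls round the work are solid. World frame = base frame: x ahead of the robot, y to its left, z up, the work surface at z = 0. Lengths are in m, angles in degrees, forces in N, time in s.
With the tool pointing down it reaches from about 0.375 to 0.9 m from the base axis. Payload 3.1 kg.
Tool frame: the origin (TCP) lies between the finger pads; the fingertips stand 11 mm ahead of it and the grasp point (between the pads) lies 8 mm behind it; z points along the fingers, y is the line along which they close (so a half turn about z gives the same grasp; the last joint's range is limited). The gripper opens to 87 mm and grips with 3 to 60 N. Pads are 19 mm wide; open, the fingers measure 117 mm over their backs; the gripper's body (75 mm by 190 mm) begins 51 mm behind the grasp point.
Start: joints at [-82.019, 30.224, 82.088, -0, 67.689, -10.227], TCP at [0.195, -0.594, 0.234] pointing down, gripper open.
Joint ranges: [-176.69, 176.69], [-43.24, 126.21], [12.49, 139.97], [-82, 262], [0, 151.66], [-163.58, 163.58]. Speed limits (degrees/s): [159.86, 159.86, 180, 180, 180, 180].

INTERFACE

Orientations are given as a 3x3 rotation matrix whose columns are the frame's x, y, z axes.
In Python, from rig import bot, viewer, workorder, nets gives the robot as it stands. The module is installed in compiled form; this text tells all that it offers.
- The arm moves only by the tool move_arm, never from a script. Its argument "increments" is a list of rows, each a list of 7 numbers: the shift along the tool's x, y, z normalised to -1 to 1, where 1 is 0.3 m, then the turn, a rotation vector about the tool's x, y, z normalised to -1 to 1, where 1 is pi rad, then the opening, from 0 (shut) to 1 (fully open). In form: [[tx, ty, tz, wx, wy, wz, grip], ...]. A call has 1 to 10 rows; each row is the pose to reach, as a shift and turn from the pose commanded when the call began, along the tool's axes at that moment, turning the shorter way round; what a row does not reach only later rows make up. A row lasts 1/12 s, in which the tool goes at most 41.7 mm and 7.16 degrees, less where a joint would pass 70% of its speed; a pose out of reach is approached as far as the arm can. A call with a number of a shift or a turn outside -1 to 1 is refused whole. A call with a gripper value outside its range is refused whole. The fingers move at their own pace and stop on an object; the grip force is fixed at half the most. Time passes only in rows, so rows that repeat a pose let the fingers close. It gives the time, the measured TCP pose, the force, the opening and the grip force at its end, in the units of the state.
- bot.read_state(): the state, without advancing time (a new reading comes with each control period).
- viewer.capture(name): name is "side" or "top"; returns a dict with "image" (400x640x3 uint8, blue, green, red), "K" (3x3 intrinsics, pixels), "dist" ([k1, k2, p1, p2, k3] as OpenCV has them; the pictures are not rectified), "eye" and "orientation" of the camera in the world. Camera axes: x right, y up, looking along -z (the intrinsics and any distortion apply to the point x, -y, -z); pixel columns grow to the right and rows downward; lengths in m; the calibration is good to about 2 mm. A picture is of the moment at which its call begins. There is no depth.
- workorder.hand_in(): hands the job in; it is judged then, once.
Trained networks look in the newest picture that a camera, given by its name, has taken for a name from the list of things; names that differ only in an ending like _2 or _b are one class to them, and where a whole thing is asked for, a point or a joint stands for the part that bears it (a point fixed in the world has none). Each returns a list of dicts, best first, with "conf" (0 to 1); they miss things now and then, are a little off and sometimes report something else, mostly with a low value. They report only what shows in the picture. A call takes as long as a camera call. They do not tell look-alikes from the thing itself.
- nets.find_in(camera, thing): "location" ([column, row] in pixels, amid what is visible of it).
The state is a dict: "time_s": time; "joint_positions": joint angles; "qvel": joint speeds; "tau": joint torques, N m; "position": TCP position; "tcp_rot": TCP orientation; "force": force on the tool from outside, world axes, zero at the start; "moment": the same for the moment, N m; "opening": opening from 0.0 (shut) to 1.0 (fully open); "grasp_force": force on a finger pad.
Only numpy, scipy, OpenCV 4.12 (cv2) and the standard library are available. Lean on these libraries where they do the work, as an engineer would, in place of code of your own. Each camera call takes 0.05 s, during which the arm holds its last target. There are 200 camera calls.

TASK

Clear up after the sample run: push or carry the two dark red jar caps off the raised grey platform into the green waste trough joined to its front edge, and put the used glass stirring rod, one end first, into the deep yellow bin so that it stands leaning inside with its lower end at the bottom. Leave the white mortar and the amber dropper bottle where they stand.

Things in the scene. Friction and masses are not known exactly. Their poses are not given: they have to be found in the camera images.
- station: fixed grey platform, green open trough joined to its front. Origin on the bench under the middle of the platform's front drop edge; x runs back over the platform, y left, z up. Platform x 0 to 180, y -150 to 150, top z 80, no lip in front; 6 wide, 11 high rails left, right, back. Trough inside: x -122 to -5, y -146 to 146, floor z 4, walls to z 66, front rim to z 70 (mm)
- cap_a: dark red round screw cap, 46 diameter, 18 high, open side up, on the platform, 15 g; origin at the centre of its underside, z up (mm)
- cap_b: a second cap like cap_a, also on the platform (mm)
- mortar: bystander: loose white porcelain mortar standing on the platform, 68 diameter at the top, 44 high, about 340 g; origin at the centre of its underside. It stands in one of three places 90 apart along the platform's y, the caps in the other two (mm)
- rod: loose clear-white glass stirring rod lying flat on the bench, 180 long along its own y, 8 wide, 8 high, about 20 g; origin midway along it on its underside, z up. Its two ends are alike (mm)
- glass_bin: fixed deep yellow bin, open top. Origin on the bench under its centre, z up. Inside 100 along x, 50 along y, floor z 6; rounded rim reaches 57 either way in x, 32 in y, its top at z 142. The rod is longer than the mouth, so it only enters slantwise; let go, it slides down and leans on the rim (mm)
- dropper_bottle: bystander: loose amber dropper bottle with black top standing on the bench behind the bin, 32 diameter, 96 high; origin at the centre of its underside (mm)
Things that resemble listed ones, but are neither listed nor needed, are in the scene too. What is shaped like the glass_bin but blue is not meant.

How it is judged (in metres and radians):
At the end, for the whole second after the job is handed in: Both caps lie at rest inside the trough, below its rim; the rod is at rest in the yellow bin, its middle inside the bin and less than 110 mm above the bench, leaning no more than 45 degrees from upright; the mortar and the dropper bottle stand upright within 25 mm of where they started (x of cap_a in the frame of station between -0.125 and 0 m and y of cap_a in the frame of station between -0.148 and 0.148 m and z of each of cap_a, cap_b in the frame of station below 0.062 m and x of cap_b in the frame of station between -0.125 and 0 m and y of cap_b in the frame of station between -0.148 and 0.148 m and x of rod in the frame of glass_bin between -0.052 and 0.052 m and y of rod in the frame of glass_bin between -0.027 and 0.027 m and z of rod in the frame of glass_bin below 0.11 m and angle between the y axis of rod and the z axis of glass_bin, either way round below 0.8 rad and linear speed of each of cap_a, cap_b, rod below 0.03 m/s and distance of each of mortar, dropper_bottle from where it was at the start of the episode below 0.025 m and angle between each of mortar, dropper_bottle's own z axis and vertical below 0.2 rad); the robot touches nothing.
It fails at once if the mortar is pushed more than 25 mm or tipped (distance of mortar from where it was at the start of the episode above 0.025 m or angle between mortar's own z axis and vertical above 0.35 rad).
It fails at once if the dropper bottle is pushed more than 25 mm or knocked over (distance of dropper_bottle from where it was at the start of the episode above 0.025 m or angle between dropper_bottle's own z axis and vertical above 0.35 rad).
It also fails if it takes over 64 s, if anything falls off the work surface, if the arm or the gripper's body presses on something with over 40 N, if the wrist force passes 120 N, or if a joint passes its speed limit or range.

## Working session

There is one attempt and no reset: what is moved stays moved. The work goes in short steps, Python scripts to look and compute and a tool call to move; the robot and the scene stay as the last step left them, time stands still between calls to the robot, and variables do not carry over. Pictures are saved under pics/ and viewed, at most 10 in all, crops included, and the job is handed in when it is done.

Besides the shell and the picture viewer there is one more tool, called after ">>>" as a command line: name --pt "numbers of a row" for each row, then --argument value for the rest. move_arm: Moves the arm, as the interface text tells. Its arguments: {"type":"object","properties":{"increments":{"type":"array"}},"required":["increments"]}

```bash
mkdir -p pics; cat > h.py <<'E'
import numpy as np, cv2, json
from rig import bot, viewer, workorder, nets
def cap(n,f=None):
    c=viewer.capture(n)
    if f: cv2.imwrite('pics/'+f,c['image'])
    return c
def ray(c,uv):
    p=cv2.undistortPoints(np.array([[uv]],float),np.array(c['K'],float),np.array(c['dist'],float))[0,0]
    d=np.array(c['orientation'])@np.array([p[0],-p[1],-1.]); return np.array(c['eye']),d
def at(c,uv,z):
    e,d=ray(c,uv); return e+d*(z-e[2])/d[2]
def proj(c,P):
    R=np.array(c['orientation']); q=(np.atleast_2d(P)-np.array(c['eye']))@R*[1,-1,-1]
    return cv2.projectPoints(q,np.zeros(3),np.zeros(3),np.array(c['K'],float),np.array(c['dist'],float))[0][:,0]
E
python3 - <<'E'
from h import *
for n in ['top','side']:
    c=cap(n,n+'0.png'); print(n,np.round(c['eye'],3),np.round(c['orientation'],3).tolist())
    for t in ['station','cap_a','mortar','rod','glass_bin','dropper_bottle']:
        print(t,[(np.round(d['location']).tolist(),round(d['conf'],2)) for d in nets.find_in(n,t)])
print(bot.read_state())
E
```

```text
top [ 0.364 -0.039  1.195] [[0.026, 0.989, -0.149], [-1.0, 0.024, -0.012], [-0.008, 0.149, 0.989]]
station [([239.0, 196.0], 0.84), ([458.0, 145.0], 0.25)]
cap_a [([230.0, 176.0], 0.71), ([263.0, 161.0], 0.5)]
mortar [([195.0, 173.0], 0.63), ([229.0, 176.0], 0.23)]
rod [([372.0, 225.0], 0.65), ([228.0, 175.0], 0.37)]
glass_bin [([419.0, 276.0], 0.97), ([442.0, 185.0], 0.71)]
dropper_bottle [([457.0, 142.0], 0.55)]
side [0.007 0.543 1.21 ] [[-0.752, 0.55, -0.364], [-0.659, -0.617, 0.429], [0.012, 0.562, 0.827]]
station [([247.0, 259.0], 0.57)]
cap_a [([229.0, 242.0], 0.75), ([236.0, 209.0], 0.71)]
mortar [([202.0, 260.0], 0.76)]
rod [([341.0, 190.0], 0.56)]
glass_bin [([356.0, 136.0], 0.85), ([387.0, 167.0], 0.75)]
dropper_bottle [([332.0, 114.0], 0.56)]
{'time_s': 0.7, 'joint_positions': array([-8.20197168e+01,  3.02207143e+01,  8.20873759e+01, -1.01611087e-03,
        6.76887119e+01, -1.02298253e+01]), 'qvel': array([ 0.02080679,  0.05108068,  0.00882827,  0.05341206, -0.02054618,
        0.07986487]), 'tau': array([-2.34929848e-04, -4.39865792e+01, -1.76949763e+01,  6.32616389e-02,
        5.03416231e-02, -2.13247830e-05]), 'position': array([ 0.19530891, -0.59368277,  0.23358016]), 'tcp_rot': array([[ 9.49914829e-01,  3.12508908e-01, -8.49941497e-06],
       [ 3.12508907e-01, -9.49914828e-01, -5.75491474e-05],
       [-2.60583415e-05,  5.20106456e-05, -9.99999998e-01]]), 'force': array([ 0.03655879, -0.77917031,  0.11877738]), 'moment': array([-0.03535786,  0.01134413, -0.00558   ]), 'grasp_force': 0.0, 'opening': 0.9979873442853057}
```

View pics/top0.png

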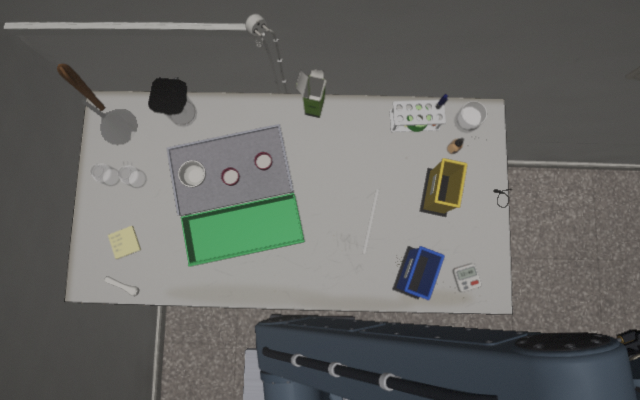

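View pics/side0.png

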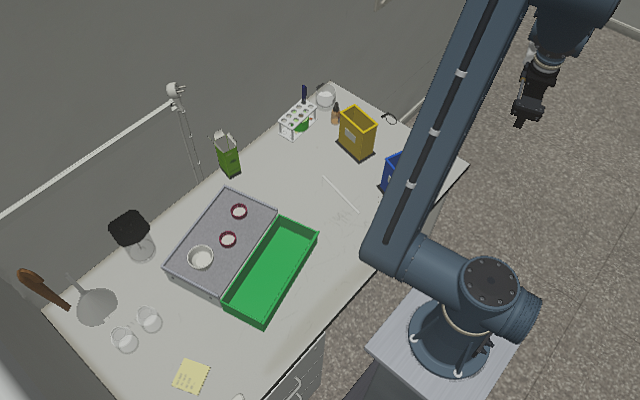

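Top view candidates: caps at (231,176) and (264,161), mortar at (193,173), rod at (371,220). The white stick or spoon at (121,286) is a rod look-alike. The yellow bin is at (448,183), the blue bin (not meant) at (425,273), and the amber bottle at (456,146). Next, one close crop to check these.

```bash
python3 - <<'E'
import cv2,numpy as np
i=cv2.imread('pics/top0.png')
a=cv2.resize(i[120:270,160:310],None,fx=2.6,fy=2.6,interpolation=cv2.INTER_CUBIC)
b=cv2.resize(i[120:270,350:500],None,fx=2.6,fy=2.6,interpolation=cv2.INTER_CUBIC)
cv2.imwrite('pics/crop1.png',np.hstack([a,b]))
E
```

```text
(no output)
```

View pics/crop1.png

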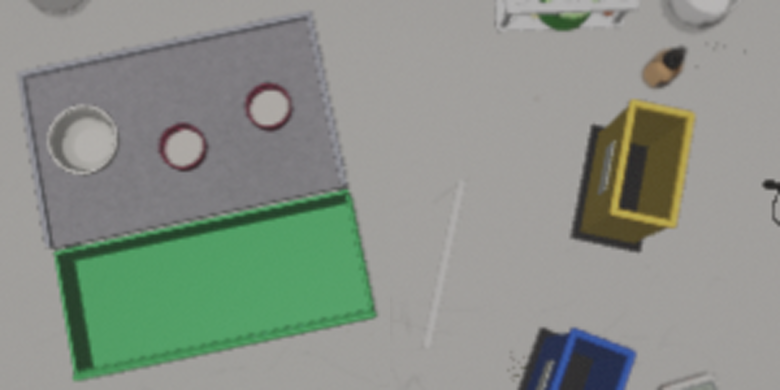

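```bash
python3 - <<'E'
from h import *
c=cap('top'); s=cap('side')
A=lambda u,v,z:at(c,(160+u/2.6-.5+.19,120+v/2.6-.5+.19),z)
B=lambda u,v,z:at(c,(350+u/2.6-.5+.19,120+v/2.6-.5+.19),z)
for n,p in dict(BL=A(22,73,.091),BR=A(313,13,.091),FR=A(347,188,.091),FL=A(52,247,.091),TL=A(76,378,.07),TR=A(375,315,.07),
 cap1=A(184,147,.098),cap2=A(269,106,.098),mort=A(83,139,.124),r1=B(461,181,.004),r2=B(428,346,.004),
 b1=B(633,101,.142),b2=B(693,113,.142),b3=B(677,226,.142),b4=B(613,213,.142),bottop=B(681,54,.096),botb=B(655,78,.01)).items(): print(n,np.round(p,3),np.round(proj(s,p)[0]))
E
```

```text
BL [0.661 0.367 0.091] [162. 264.]
BR [0.728 0.08  0.091] [225. 183.]
FR [0.552 0.04  0.091] [279. 209.]
FL [0.488 0.324 0.091] [219. 294.]
TL [0.363 0.298 0.07 ] [263. 322.]
TR [0.431 0.01  0.07 ] [319. 230.]
cap1 [0.588 0.199 0.098] [228. 237.]
cap2 [0.631 0.118 0.098] [239. 209.]
mort [0.588 0.291 0.124] [200. 255.]
r1 [ 0.591 -0.594  0.004] [395. 105.]
r2 [ 0.417 -0.552  0.004] [430. 136.]
b1 [ 0.646 -0.7    0.142] [406.  52.]
b2 [ 0.636 -0.758  0.142] [418.  45.]
b3 [ 0.527 -0.734  0.142] [441.  62.]
b4 [ 0.538 -0.673  0.142] [428.  70.]
bottop [ 0.708 -0.782  0.096] [403.  44.]
botb [ 0.707 -0.809  0.01 ] [403.  59.]
```

```bash
python3 - <<'E'
from h import *
c=cap('top'); s=cap('side')
B=lambda u,v,z:at(c,(350+(u-390)/2.6-.31,120+v/2.6-.31),z)
for n,p in dict(r1=B(461,181,.004),r2=B(428,346,.004),
 b1=B(633,101,.142),b2=B(693,113,.142),b3=B(677,226,.142),b4=B(613,213,.142),bottop=B(681,54,.096),botb=B(655,78,.01)).items(): print(n,np.round(p,3),np.round(proj(s,p)[0]))
E
```

```text
r1 [ 0.58  -0.182  0.004] [322. 175.]
r2 [ 0.408 -0.149  0.004] [359. 212.]
b1 [ 0.635 -0.327  0.142] [340. 111.]
b2 [ 0.625 -0.383  0.142] [354. 103.]
b3 [ 0.518 -0.365  0.142] [378. 123.]
b4 [ 0.529 -0.306  0.142] [363. 132.]
bottop [ 0.696 -0.388  0.096] [337. 102.]
botb [ 0.695 -0.387  0.01 ] [335. 121.]
```

The side projections agree with the top measurements and the sizes match the listing. The rod is at (0.494,-0.166) with yaw -11°, the yellow bin centre is at (0.577,-0.345) with yaw -11°, and the station front edge midpoint is at (0.52,0.182) with yaw 12.7°. I'll do the rod first.

```bash
cat >> h.py <<'E'
from scipy.spatial.transform import Rotation as Ro
def R0(yaw,pitch=0):
    y=np.radians(yaw); x=np.array([np.cos(y),np.sin(y),0]); z=np.array([0,0,-1.])
    return np.column_stack([x,np.cross(z,x),z])@Ro.from_euler('y',pitch,degrees=True).as_matrix()
def plan(*wps):
    s=bot.read_state(); R=s['tcp_rot']; p=s['position']
    for P,yaw,pitch in wps:
        w=Ro.from_matrix(R.T@R0(yaw,pitch)).as_rotvec()/np.pi
        print(np.round(np.r_[R.T@(np.array(P)-p)/.3,w],3).tolist())
    print('t',s['time_s'],np.round(p,3),'open',round(s['opening'],3),s['grasp_force'],'q',np.round(s['joint_positions'],0))
E
python3 - <<'E'
from h import *
plan(([.551,-.1765,.2],-11,0),([.551,-.1765,.06],-11,0),([.551,-.1765,.013],-11,0))
E
```

```text
[1.561, -0.95, 0.112, 0.0, -0.0, 0.162]
[1.561, -0.95, 0.579, 0.0, -0.0, 0.162]
[1.561, -0.95, 0.735, 0.0, -0.0, 0.162]
t 0.9 [ 0.195 -0.594  0.234] open 0.999 0.0 q [-82.  30.  82.   0.  68. -10.]
```

>>> move_arm --pt "0.9 -0.55 0 0 0 0.162 1" --pt "0.9 -0.55 0 0 0 0.162 1" --pt "0.9 -0.55 0 0 0 0.162 1" --pt "0.9 -0.55 0 0 0 0.162 1" --pt "0.9 -0.55 0 0 0 0.162 1" --pt "0.9 -0.55 0 0 0 0.162 1" --pt "0.9 -0.55 0 0 0 0.162 1" --pt "0.9 -0.55 0 0 0 0.162 1" --pt "0.9 -0.55 0 0 0 0.162 1" --pt "0.9 -0.55 0 0 0 0.162 1"

```text
time_s: 1.73
position: [0.4011, -0.3515, 0.2338]
tcp_rot: [[0.982, -0.186, -0.0], [-0.186, -0.982, -0.001], [0.0, 0.001, -1.0]]
force: [-0.6, -0.7, -0.8]
opening: 1.003
grasp_force: 0.0
```

```bash
python3 - <<'E'
from h import *
plan(([.551,-.1765,.2],-11,0),([.551,-.1765,.07],-11,0),([.551,-.1765,.013],-11,0))
E
```

```text
[0.382, -0.666, 0.112, 0.0, -0.0, 0.001]
[0.382, -0.667, 0.545, 0.0, -0.0, 0.001]
[0.382, -0.667, 0.735, 0.0, -0.0, 0.001]
t 1.7333 [ 0.401 -0.351  0.234] open 1.003 0.0 q [-53.  23.  95.  -0.  62.  48.]
```

>>> move_arm --pt "0.382 -0.666 0.11 0 0 0 1" --pt "0.382 -0.666 0.11 0 0 0 1" --pt "0.382 -0.666 0.11 0 0 0 1" --pt "0.382 -0.666 0.11 0 0 0 1" --pt "0.382 -0.666 0.11 0 0 0 1" --pt "0.382 -0.666 0.11 0 0 0 1" --pt "0.382 -0.666 0.52 0 0 0 1" --pt "0.382 -0.666 0.52 0 0 0 1" --pt "0.382 -0.666 0.52 0 0 0 1" --pt "0.382 -0.666 0.52 0 0 0 1"

```text
time_s: 2.57
position: [0.5451, -0.1769, 0.069]
tcp_rot: [[0.981, -0.192, -0.016], [-0.191, -0.981, 0.008], [-0.017, -0.005, -1.0]]
force: [-1.9, 0.7, -1.6]
opening: 0.998
grasp_force: 0.0
```

```bash
python3 - <<'E'
from h import *
c=cap('top'); d=cap('side','s1.png')
print(proj(c,[.551,-.1765,.004]),proj(d,[[.551,-.1765,.004],[.494,-.1655,.004]]))
cv2.imwrite('pics/m1.png',np.hstack([cv2.resize(c['image'][150:280,320:450],(390,390)),cv2.resize(d['image'][110:240,270:400],(390,390))]))
plan(([.551,-.1765,.013],-11,0))
E
```

```text
[[374.86320361 199.88626268]] [[327.92763793 181.18114327]
 [339.75390499 193.19737234]]
[0.003, -0.009, 0.211, -0.0, 0.001, -0.0]
t 2.6667 [ 0.55  -0.179  0.076] open 0.999 0.0 q [-29.  39.  96.  -0.  45.  72.]
```

View pics/m1.png

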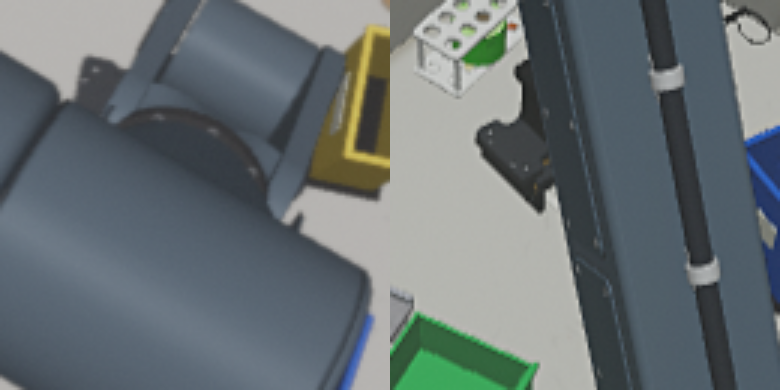

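The arm hides the rod in both views: the side crop shows only the gripper near (170,140), and the top crop shows arm links. The body's wide direction is along the finger line. I'll descend, close, and judge by the opening.

>>> move_arm --pt "0.003 -0.009 0.21 0 0 0 1" --pt "0.003 -0.009 0.21 0 0 0 1" --pt "0.003 -0.009 0.21 0 0 0 1" --pt "0.003 -0.009 0.21 0 0 0 0" --pt "0.003 -0.009 0.21 0 0 0 0" --pt "0.003 -0.009 0.21 0 0 0 0" --pt "0.003 -0.009 0.21 0 0 0 0" --pt "0.003 -0.009 0.21 0 0 0 0" --pt "0.003 -0.009 0.21 0 0 0 0" --pt "0.003 -0.009 0.21 0 0 0 0"

```text
time_s: 3.5
position: [0.5523, -0.1758, 0.0151]
tcp_rot: [[0.982, -0.19, 0.001], [-0.19, -0.982, -0.0], [0.001, 0.0, -1.0]]
force: [-0.5, 0.6, 0.4]
opening: 0.552
grasp_force: 0.0
```

>>> move_arm --pt "0 0 0.006 0 0 0 0" --pt "0 0 0.006 0 0 0 0" --pt "0 0 0.006 0 0 0 0" --pt "0 0 0.006 0 0 0 0" --pt "0 0 0.006 0 0 0 0" --pt "0 0 0.006 0 0 0 0" --pt "0 0 0.006 0 0 0 0" --pt "0 0 0.006 0 0 0 0" --pt "0 0 0.006 0 0 0 0" --pt "0 0 0.006 0 0 0 0"

```text
time_s: 4.33
position: [0.5521, -0.1757, 0.0127]
tcp_rot: [[0.982, -0.19, -0.0], [-0.19, -0.982, -0.0], [-0.0, 0.0, -1.0]]
force: [-0.9, -0.4, -0.2]
opening: 0.085
grasp_force: 30.0
```

>>> move_arm --pt "0 0 -0.5 0 0 0 0" --pt "0 0 -0.5 0 0 0 0" --pt "0 0 -0.5 0 0 0 0" --pt "0 0 -0.9 0 0.28 0 0" --pt "0 0 -0.9 0 0.28 0 0" --pt "0 0 -0.9 0 0.28 0 0" --pt "0 0 -0.9 0 0.28 0 0" --pt "0 0 -0.9 0 0.28 0 0" --pt "0 0 -0.9 0 0.28 0 0" --pt "0 0 -0.9 0 0.28 0 0"

```text
time_s: 5.17
position: [0.5554, -0.1684, 0.2838]
tcp_rot: [[0.757, -0.165, 0.632], [-0.141, -0.986, -0.089], [0.638, -0.021, -0.77]]
force: [-0.3, 1.3, -0.5]
opening: 0.088
grasp_force: 30.0
```

```bash
python3 - <<'E'
from h import *
c=cap('top'); d=cap('side')
s=bot.read_state(); R=s['tcp_rot'];p=s['position']; g=p+R[:,2]*.0087
for L in(-.15,.03): print(np.round(g+R[:,0]*L,3),proj(c,g+R[:,0]*L),proj(d,g+R[:,0]*L))
cv2.imwrite('pics/m2.png',np.hstack([cv2.resize(c['image'][120:310,320:510],(390,390)),cv2.resize(d['image'][60:250,240:430],(390,390))]))
plan(([.55,-.176,.30],-11,52))
E
```

```text
[ 0.446 -0.147  0.18 ] [[370.64312291 233.16835976]] [[352.95147252 169.58478689]]
[ 0.583 -0.173  0.294] [[389.56340101 163.40525997]] [[322.29806952 110.27883662]]
[0.031, 0.028, -0.054, -0.011, 0.07, -0.0]
t 5.2667 [ 0.555 -0.168  0.282] open 0.085 29.9989253282547 q [-37.  14. 114.  51.  24.  21.]
```

View pics/m2.png

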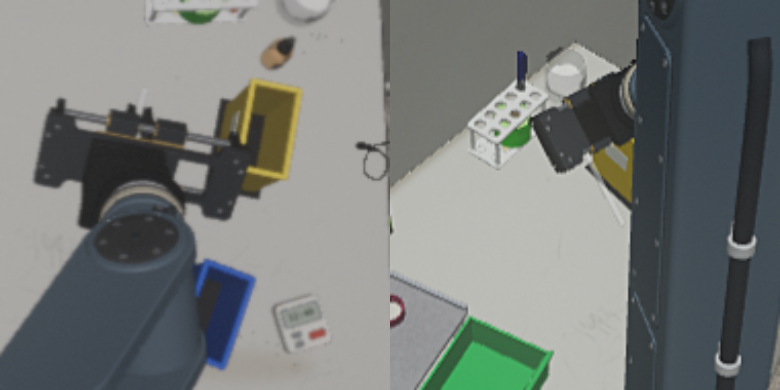

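The rod is held as computed: its lower end is at side px (353,168) against a predicted (353,170), and its top end is at top px (390,165). Next: tilt to 52° and carry it over the yellow bin.

```bash
python3 - <<'E'
from h import *
plan(([.57,-.2,.33],-11,52),([.627,-.355,.33],-11,52))
E
```

```text
[0.156, 0.093, -0.082, -0.011, 0.07, -0.0]
[0.375, 0.57, 0.082, -0.011, 0.07, -0.0]
t 5.2667 [ 0.555 -0.168  0.282] open 0.085 29.9989253282547 q [-37.  14. 114.  51.  24.  21.]
```

>>> move_arm --pt "0.156 0.093 -0.082 -0.011 0.07 0 0" --pt "0.156 0.093 -0.082 -0.011 0.07 0 0" --pt "0.375 0.57 0.082 -0.011 0.07 0 0" --pt "0.375 0.57 0.082 -0.011 0.07 0 0" --pt "0.375 0.57 0.082 -0.011 0.07 0 0" --pt "0.375 0.57 0.082 -0.011 0.07 0 0" --pt "0.375 0.57 0.082 -0.011 0.07 0 0" --pt "0.375 0.57 0.082 -0.011 0.07 0 0" --pt "0.375 0.57 0.082 -0.011 0.07 0 0" --pt "0.375 0.57 0.082 -0.011 0.07 0 0"

```text
time_s: 6.1
position: [0.6289, -0.3543, 0.3308]
tcp_rot: [[0.606, -0.188, 0.773], [-0.116, -0.982, -0.148], [0.787, 0.0, -0.616]]
force: [-0.8, 0.0, -0.3]
opening: 0.087
grasp_force: 30.0
```

```bash
python3 - <<'E'
from h import *
d=cap('side'); c=cap('top')
cv2.imwrite('pics/m3.png',np.hstack([cv2.resize(c['image'][120:270,370:520],(390,390)),cv2.resize(d['image'][60:210,290:440],(390,390))]))
plan(([.627,-.355,.33],-11,52),([.627,-.355,.25],-11,52),([.627,-.355,.183],-11,52))
E
```

```text
[-0.006, 0.006, -0.002, -0.001, 0.0, 0.001]
[-0.216, 0.006, 0.163, -0.001, 0.0, 0.001]
[-0.392, 0.006, 0.3, -0.001, 0.0, 0.001]
t 6.2 [ 0.629 -0.354  0.331] open 0.084 29.999940097332 q [-50.  22. 100.  69.  33.  -2.]
```

View pics/m3.png

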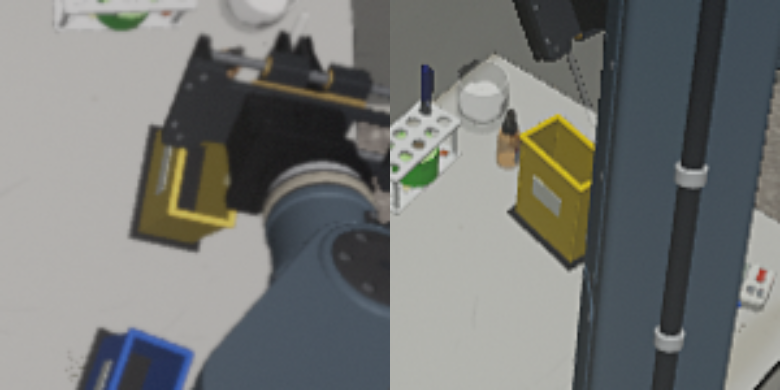

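The arm hides the rod's lower end; the bin is clear, with its back rim near side crop (560,120). Descending by the numbers.

>>> move_arm --pt "-0.05 0.006 0.03 0 0 0 0" --pt "-0.11 0.006 0.08 0 0 0 0" --pt "-0.16 0.006 0.12 0 0 0 0" --pt "-0.216 0.006 0.163 0 0 0 0" --pt "-0.26 0.006 0.2 0 0 0 0" --pt "-0.3 0.006 0.23 0 0 0 0" --pt "-0.34 0.006 0.26 0 0 0 0" --pt "-0.39 0.006 0.3 0 0 0 0" --pt "-0.39 0.006 0.3 0 0 0 0" --pt "-0.39 0.006 0.3 0 0 0 0"

```text
time_s: 7.03
position: [0.6277, -0.3558, 0.1834]
tcp_rot: [[0.605, -0.188, 0.774], [-0.116, -0.982, -0.148], [0.788, -0.001, -0.616]]
force: [0.8, 0.6, 0.4]
opening: 0.085
grasp_force: 30.0
```

>>> move_arm --pt "0 0 0 0 0 0 0.4" --pt "0 0 0 0 0 0 0.4" --pt "0 0 0 0 0 0 0.4" --pt "0 0 0 0 0 0 0.4" --pt "0 0 0 0 0 0 0.4" --pt "0 0 0 0 0 0 0.4" --pt "0 0 -0.05 0 0 0 0.4" --pt "0 0 -0.15 0 0 0 0.4" --pt "0 0 -0.25 0 0 0 0.4" --pt "0 0 -0.35 0 0 0 0.4"

```text
time_s: 7.87
position: [0.5458, -0.3411, 0.2489]
tcp_rot: [[0.604, -0.189, 0.774], [-0.115, -0.982, -0.15], [0.788, 0.001, -0.615]]
force: [0.2, -0.5, 0.4]
opening: 0.4
grasp_force: 0.0
```

```bash
python3 - <<'E'
from h import *
bx=np.array([.9763,.2198,0]);by=np.array([-.2198,.9763,0]);o=np.array([.52,.182,0])
for q in([.07,.0016],[.094,-.087],[-.063,.0],[-.063,-.087]): print(q,o+bx*q[0]+by*q[1])
plan(([.55,-.2,.3],12.7,0),([.55,0.05,.25],102.7,0),([.55,0.05,.25],-77.3,0))
E
```

```text
[0.07, 0.0016] [0.58798932 0.19894808 0.        ]
[0.094, -0.087] [0.6308948 0.1177231 0.       ]
[-0.063, 0.0] [0.4584931 0.1681526 0.       ]
[-0.063, -0.087] [0.4776157 0.0832145 0.       ]
[0.089, -0.464, -0.164, 0.06, -0.285, -0.122]
[-0.139, -1.283, -0.186, 0.284, -0.185, -0.581]
[-0.139, -1.283, -0.186, -0.167, -0.255, 0.342]
t 7.8667 [ 0.546 -0.341  0.249] open 0.4 0.0 q [-58.  26. 114.  92.  35. -36.]
```

>>> move_arm --pt "0.089 -0.464 -0.164 0.06 -0.285 -0.122 0.7" --pt "0.089 -0.464 -0.164 0.06 -0.285 -0.122 0.7" --pt "0.089 -0.464 -0.164 0.06 -0.285 -0.122 0.7" --pt "0.089 -0.464 -0.164 0.06 -0.285 -0.122 0.7" --pt "0.089 -0.464 -0.164 0.06 -0.285 -0.122 0.7" --pt "0.089 -0.464 -0.164 0.06 -0.285 -0.122 0.7" --pt "0.089 -0.464 -0.164 0.06 -0.285 -0.122 0.7" --pt "0.089 -0.464 -0.164 0.06 -0.285 -0.122 0.7" --pt "0.089 -0.464 -0.164 0.06 -0.285 -0.122 0.7" --pt "0.089 -0.464 -0.164 0.06 -0.285 -0.122 0.7"

```text
time_s: 8.7
position: [0.5509, -0.2009, 0.3015]
tcp_rot: [[0.979, 0.195, 0.067], [0.195, -0.981, 0.002], [0.066, 0.011, -0.998]]
force: [0.2, -0.6, -0.5]
opening: 0.697
grasp_force: 0.0
```

```bash
python3 - <<'E'
from h import *
plan(([.6,0.04,.25],102.7,0),([.631,0.118,.2],102.7,0),([.588,0.199,.2],102.7,0))
E
```

```text
[0.305, -0.757, 0.184, 0.02, -0.014, -0.508]
[0.446, -0.994, 0.358, 0.02, -0.014, -0.508]
[0.359, -1.287, 0.349, 0.02, -0.014, -0.508]
t 8.7 [ 0.551 -0.201  0.302] open 0.697 0.0 q [-32.  22.  86.   2.  70.  46.]
```

>>> move_arm --pt "0.446 -0.99 0.34 0.02 -0.014 -0.508 0.9" --pt "0.446 -0.99 0.34 0.02 -0.014 -0.508 0.9" --pt "0.446 -0.99 0.34 0.02 -0.014 -0.508 0.9" --pt "0.446 -0.99 0.34 0.02 -0.014 -0.508 0.9" --pt "0.446 -0.99 0.34 0.02 -0.014 -0.508 0.9" --pt "0.446 -0.99 0.34 0.02 -0.014 -0.508 0.9" --pt "0.446 -0.99 0.34 0.02 -0.014 -0.508 0.9" --pt "0.446 -0.99 0.34 0.02 -0.014 -0.508 0.9" --pt "0.446 -0.99 0.34 0.02 -0.014 -0.508 0.9" --pt "0.446 -0.99 0.34 0.02 -0.014 -0.508 0.9"

```text
time_s: 9.53
position: [0.6307, 0.1209, 0.2031]
tcp_rot: [[0.115, 0.993, 0.012], [0.993, -0.115, 0.014], [0.015, 0.011, -1.0]]
force: [-0.3, -0.2, 0.3]
opening: 0.9
grasp_force: 0.0
```

```bash
python3 - <<'E'
from h import *
d=cap('side'); c=cap('top')
cv2.imwrite('pics/m4.png',np.hstack([cv2.resize(c['image'][120:220,400:500],(390,390)),cv2.resize(d['image'][70:170,300:400],(390,390))]))
plan(([.631,.118,.15],102.7,0),([.631,0.118,.094],102.7,0))
E
```

```text
[-0.004, -0.003, 0.18, 0.005, -0.004, -0.11]
[-0.007, -0.005, 0.367, 0.005, -0.004, -0.11]
t 9.6333 [0.631 0.118 0.204] open 0.903 0.0 q [ 0. 33. 82.  1. 64.  7.]
```

View pics/m4.png

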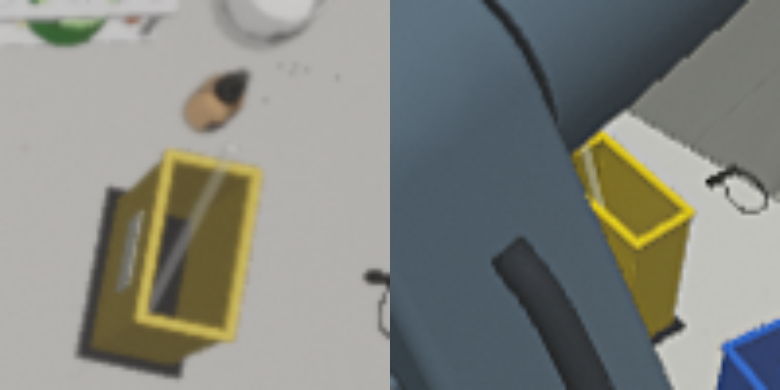

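The rod stands leaning in the yellow bin, with its top on the back rim at crop (232,150) and its lower end near (160,305). The bottle is untouched. Now the outer cap.

>>> move_arm --pt "-0.004 -0.003 0.1 0.005 -0.004 -0.11 0.9" --pt "-0.004 -0.003 0.15 0.005 -0.004 -0.11 0.9" --pt "-0.004 -0.003 0.18 0.005 -0.004 -0.11 0.9" --pt "-0.007 -0.005 0.25 0.005 -0.004 -0.11 0.9" --pt "-0.007 -0.005 0.3 0.005 -0.004 -0.11 0.9" --pt "-0.007 -0.005 0.34 0.005 -0.004 -0.11 0.9" --pt "-0.007 -0.005 0.366 0.005 -0.004 -0.11 0.9" --pt "-0.007 -0.005 0.366 0.005 -0.004 -0.11 0.9" --pt "-0.007 -0.005 0.366 0.005 -0.004 -0.11 0.2" --pt "-0.007 -0.005 0.366 0.005 -0.004 -0.11 0.2"

```text
time_s: 10.47
position: [0.6323, 0.1165, 0.0959]
tcp_rot: [[-0.217, 0.976, 0.002], [0.976, 0.217, -0.0], [-0.001, 0.002, -1.0]]
force: [-0.8, 0.2, 0.4]
opening: 0.821
grasp_force: 0.0
```

>>> move_arm --pt "0 0 0 0 0 0 0.2" --pt "0 0 0 0 0 0 0.2" --pt "0 0 0 0 0 0 0.2" --pt "0 0 0 0 0 0 0.2" --pt "0 0 0 0 0 0 0.2" --pt "0 0 0 0 0 0 0.2"

```text
time_s: 10.97
position: [0.6318, 0.1167, 0.0954]
tcp_rot: [[-0.218, 0.976, 0.001], [0.976, 0.218, -0.0], [-0.001, 0.001, -1.0]]
force: [-0.1, -0.4, 1.9]
opening: 0.502
grasp_force: 30.0
```

```bash
python3 - <<'E'
from h import *
plan(([.631,.118,.16],102.7,0),([.478,0.083,.16],102.7,0),([.478,0.083,.07],102.7,0))
E
```

```text
[0.005, -0.001, -0.215, 0.0, 0.0, -0.001]
[0.002, -0.525, -0.216, 0.0, 0.0, -0.001]
[0.002, -0.525, 0.084, 0.0, 0.0, -0.001]
t 10.9667 [0.632 0.117 0.095] open 0.502 30.000534595601493 q [  1.  41.  86.  -0.  53. -12.]
```

>>> move_arm --pt "0 0 -0.12 0 0 0 0.2" --pt "0 0 -0.2 0 0 0 0.2" --pt "0 -0.13 -0.2 0 0 0 0.2" --pt "0 -0.26 -0.2 0 0 0 0.2" --pt "0 -0.39 -0.2 0 0 0 0.2" --pt "0 -0.525 -0.2 0 0 0 0.2" --pt "0 -0.525 -0.2 0 0 0 0.2" --pt "0 -0.525 -0.1 0 0 0 0.2" --pt "0 -0.525 0 0 0 0 0.2" --pt "0 -0.525 0.08 0 0 0 0.2"

```text
time_s: 11.8
position: [0.4781, 0.0823, 0.0702]
tcp_rot: [[-0.217, 0.976, 0.002], [0.976, 0.217, -0.0], [-0.001, 0.002, -1.0]]
force: [0.5, -0.2, -0.9]
opening: 0.504
grasp_force: 30.0
```

>>> move_arm --pt "0 0 0 0 0 0 0.2" --pt "0 0 0 0 0 0 0.62" --pt "0 0 0 0 0 0 0.62" --pt "0 0 0 0 0 0 0.62" --pt "0 0 0 0 0 0 0.62" --pt "0 0 0 0 0 0 0.62" --pt "0 0 -0.13 0 0 0 0.62" --pt "0 0 -0.26 0 0 0 0.62" --pt "0 0 -0.36 0 0 0 0.62" --pt "0 0 -0.36 0 0 0 0.62"

```text
time_s: 12.63
position: [0.4818, 0.0824, 0.1848]
tcp_rot: [[-0.218, 0.976, 0.013], [0.976, 0.218, -0.001], [-0.004, 0.013, -1.0]]
force: [-0.4, 0.3, -0.2]
opening: 0.62
grasp_force: 0.0
```

```bash
python3 - <<'E'
from h import *
plan(([.588,.199,.175],102.7,0),([.588,0.199,.094],102.7,0))
E
```

```text
[0.302, 0.43, 0.037, 0.004, 0.001, -0.001]
[0.303, 0.426, 0.307, 0.004, 0.001, -0.001]
t 12.6333 [0.482 0.082 0.185] open 0.62 0.0 q [ -3.  24. 105.  -0.  51. -16.]
```

>>> move_arm --pt "0.3 0.43 0 0 0 0 0.9" --pt "0.3 0.43 0 0 0 0 0.9" --pt "0.3 0.43 0 0 0 0 0.9" --pt "0.3 0.43 0 0 0 0 0.9" --pt "0.3 0.43 0 0 0 0 0.9" --pt "0.3 0.43 0 0 0 0 0.9" --pt "0.3 0.43 0 0 0 0 0.9" --pt "0.3 0.43 0 0 0 0 0.9"

```text
time_s: 13.3
position: [0.5825, 0.1974, 0.1785]
tcp_rot: [[-0.217, 0.976, -0.002], [0.976, 0.217, -0.001], [-0.001, -0.002, -1.0]]
force: [-0.0, -0.7, 0.1]
opening: 0.9
grasp_force: 0.0
```

```bash
python3 - <<'E'
from h import *
plan(([.588,0.199,.094],102.7,0))
E
```

```text
[0.001, 0.02, 0.282, -0.001, 0.0, -0.001]
t 13.3 [0.582 0.197 0.179] open 0.9 0.0 q [ 8. 33. 87. -0. 60. -4.]
```

>>> move_arm --pt "0 0.02 0.08 0 0 0 0.9" --pt "0 0.02 0.15 0 0 0 0.9" --pt "0 0.02 0.21 0 0 0 0.9" --pt "0 0.02 0.26 0 0 0 0.9" --pt "0 0.02 0.28 0 0 0 0.9" --pt "0 0.02 0.28 0 0 0 0.9" --pt "0 0.02 0.28 0 0 0 0.2" --pt "0 0.02 0.28 0 0 0 0.2" --pt "0 0.02 0.28 0 0 0 0.2" --pt "0 0.02 0.28 0 0 0 0.2"

```text
time_s: 14.13
position: [0.5906, 0.1997, 0.0961]
tcp_rot: [[-0.218, 0.976, 0.002], [0.976, 0.218, -0.0], [-0.001, 0.002, -1.0]]
force: [-0.4, -0.0, 1.1]
opening: 0.684
grasp_force: 0.0
```

>>> move_arm --pt "0 0 0 0 0 0 0.2" --pt "0 0 0 0 0 0 0.2" --pt "0 0 0 0 0 0 0.2" --pt "0 0 0 0 0 0 0.2" --pt "0 0 0 0 0 0 0.2"

```text
time_s: 14.55
position: [0.5903, 0.1997, 0.0954]
tcp_rot: [[-0.218, 0.976, 0.001], [0.976, 0.218, -0.0], [-0.0, 0.001, -1.0]]
force: [-1.4, -0.9, 3.3]
opening: 0.501
grasp_force: 30.0
```

```bash
python3 - <<'E'
from h import *
plan(([.588,.199,.155],102.7,0),([.459,0.168,.155],102.7,0),([.459,0.168,.07],102.7,0))
E
```

```text
[-0.001, -0.008, -0.199, 0.0, 0.0, -0.001]
[-0.008, -0.45, -0.199, 0.0, 0.0, -0.001]
[-0.008, -0.45, 0.084, 0.0, 0.0, -0.001]
t 14.55 [0.59  0.2   0.095] open 0.501 30.000590256240685 q [ 8. 40. 89. -0. 51. -4.]
```

>>> move_arm --pt "0 0 -0.12 0 0 0 0.2" --pt "0 0 -0.2 0 0 0 0.2" --pt "0 -0.11 -0.2 0 0 0 0.2" --pt "0 -0.22 -0.2 0 0 0 0.2" --pt "0 -0.34 -0.2 0 0 0 0.2" --pt "0 -0.45 -0.2 0 0 0 0.2" --pt "0 -0.45 -0.2 0 0 0 0.2" --pt "0 -0.45 -0.1 0 0 0 0.2" --pt "0 -0.45 0 0 0 0 0.2" --pt "0 -0.45 0.08 0 0 0 0.2"

```text
time_s: 15.38
position: [0.4584, 0.1702, 0.07]
tcp_rot: [[-0.218, 0.976, 0.001], [0.976, 0.218, -0.0], [-0.001, 0.001, -1.0]]
force: [-0.3, 0.7, -0.5]
opening: 0.506
grasp_force: 30.0
```

>>> move_arm --pt "0 0 0 0 0 0 0.2" --pt "0 0 0 0 0 0 0.62" --pt "0 0 0 0 0 0 0.62" --pt "0 0 0 0 0 0 0.62" --pt "0 0 0 0 0 0 0.62" --pt "0 0 0 0 0 0 0.62" --pt "0 0 -0.13 0 0 0 0.62" --pt "0 0 -0.26 0 0 0 0.62" --pt "0 0 -0.36 0 0 0 0.62" --pt "0 0 -0.5 0 0 0 0.62"

```text
time_s: 16.22
position: [0.4568, 0.1701, 0.2213]
tcp_rot: [[-0.218, 0.976, -0.002], [0.976, 0.218, -0.001], [-0.0, -0.003, -1.0]]
force: [0.6, -0.7, -0.6]
opening: 0.616
grasp_force: 0.0
```

>>> move_arm --pt "-0.2 0 -0.15 0 0 0 0.62" --pt "-0.4 0 -0.15 0 0 0 0.62" --pt "-0.6 0 -0.15 0 0 0 0.62" --pt "-0.7 0 -0.15 0 0 0 0.62" --pt "-0.7 0 -0.15 0 0 0 0.62" --pt "-0.7 0 -0.15 0 0 0 0.62" --pt "-0.7 0 -0.15 0 0 0 0.62" --pt "-0.7 0 -0.15 0 0 0 0.62"

```text
time_s: 16.88
position: [0.5034, -0.0348, 0.2659]
tcp_rot: [[-0.216, 0.976, 0.0], [0.976, 0.216, 0.0], [0.0, 0.0, -1.0]]
force: [-0.4, -0.4, -0.6]
opening: 0.62
grasp_force: 0.0
```

```bash
python3 - <<'E'
from h import *
d=cap('side'); c=cap('top')
cv2.imwrite('pics/m5.png',np.hstack([cv2.resize(c['image'][110:270,160:500],(680,320)),]))
cv2.imwrite('pics/m5.png',np.vstack([cv2.resize(c['image'][110:270,160:500],(595,280)),cv2.resize(d['image'][90:340,130:430],(595,300))]))
print([(n,t,[(np.round(x['location']),round(x['conf'],2)) for x in nets.find_in(n,t)]) for n in('top','side') for t in('cap_a','mortar')])
E
```

```text
[('top', 'cap_a', [(array([243., 231.]), 0.6)]), ('top', 'mortar', [(array([195., 173.]), 0.77)]), ('side', 'cap_a', [(array([274., 274.]), 0.78), (array([289., 247.]), 0.62)]), ('side', 'mortar', [(array([202., 258.]), 0.57), (array([243., 256.]), 0.48)])]
```

View pics/m5.png

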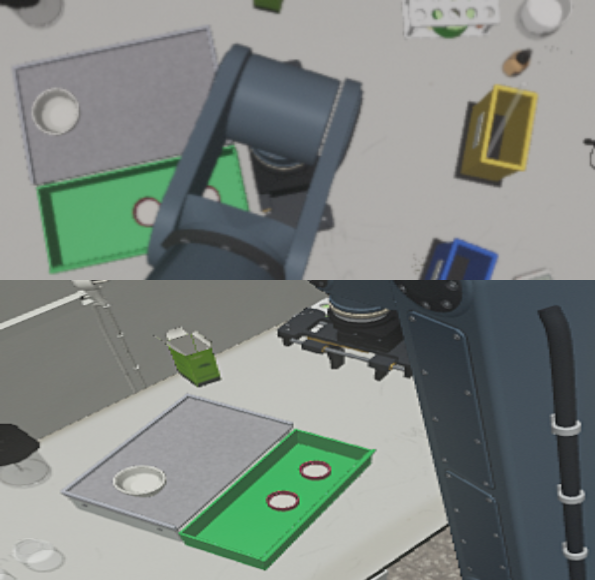

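Both caps lie in the trough at side crop (283,500) and (315,470). The mortar (net px 195,173), the bottle and the leaning rod are all in place, and the arm is clear.

```bash
python3 -c "
from rig import workorder; print(workorder.hand_in())"
```

```text
the job is handed in; nothing more can be done
None
```

I handed the job in at about 17 s: both caps lie in the green trough and the rod leans in the yellow bin with its lower end down; in the last pictures the mortar and dropper bottle stood where they started, but the hand-in returned no verdict.

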